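# Roll a sample tube up into the tube reader and read it

### The job

Without pinching or lifting it, gently push the 50 ml tube with your fingertips so that it rolls up the reader's gutter past the orange catch, and let go once the catch holds it there so that it cannot roll back. Then press the green read key fully in and let it out again. Leave everything else on the bench where it stands.

Things in the scene. Friction and masses are not known exactly. Their poses are not given: they have to be found in the camera images.
- tube: the tube to read: 50 ml screw tube lying across the reader's tray, blue cap to the right. 110 long, 45 to 90 g; smooth, slippery white body 28 dia between the cap (34 dia, 14 long) and a 34 dia, 2 thick foot flange. It rolls on cap and flange. y axis = long axis, cap at -y; the origin lies on the skin and goes round as it rolls: use tube_axis
- tube_axis (a point): point on the tube's long axis midway between its ends, 17 above the floor under the tube; x and z axes turn as it rolls
- reader: fixed white bench instrument, 275 long (x, up the gutter) x 124 wide, plus a key pod 52 wide on its right (-y) side; origin under its middle on the bench, y left, z up. Reading head behind the gutter's top end: its top is 93 above the bench
- tray (a point): floor of the level loading tray where the gutter begins, mid-width; axes as reader. 30 above the bench; the tray reaches 60 from here towards -x, side walls 14 high; its low end is open in the middle for 70, between two lips 10 high
- nest (a point): reading position on the grey gutter floor, mid-width, 120 up the slope from tray: x axis up the slope (12 degrees, 0.209 rad), y left, z square to the floor. Gutter 118 wide inside, walls 16 high. A tube held by the catch has its axis at x = 0, z = 0.017; against the black end stop (24 high) at x = 0.005. Below the catch a tube rolls back when let go
- catch (a joint): spring catch, rad: 0 = up (rest), 0.42 = flush. Two orange prongs 8 wide at y = +-0.027 of nest, rising uphill out of the gutter floor from x = -0.038 to tips 11 over the floor at x = -0.012. A tube pushed up presses them down (under 1 N); they spring up behind it when its axis passes x = 0 and stop it rolling back
- read_key (a joint): green round read key, m: 0 = out, 0.005 = fully in; 1.2 N starts it, 4 N is full travel; springs back when let go
- read_key_top (a point): middle of the top face of the green read key (24 dia, standing 9 above a grey collar 40 dia) on the key pod right of the gutter, about 67 above the bench; z axis = outward, leaning 9 degrees towards the robot; it is pressed against z
- vial: 20 ml sample vial, clear with white cap, 28 dia x 61, standing beside the reader on its left. Bystander; origin at the middle of its underside.
- dropper_bottle: small amber dropper bottle, 33 dia x 107, standing beside the reader on its right, towards the robot. Bystander; origin at the middle of its underside.
- timer: square white timer lying flat, 64x64x18. Bystander; origin at the middle of its underside.
- petri_1: petri dish with lid, 62 dia x 15, lying flat. Bystander; origin at the middle of its underside.
- flask_b: conical flask with glass neck and foil skirt, 87 dia x 140, standing on the right. Bystander; origin at the middle of its underside.
- tube_rack: blue test tube rack, 66x192x62 (tubes in it reach to 108 above the bench), on the left. Bystander; origin at the middle of its underside.

How it is judged:
By the outcome, as a careful person would: the job done as asked, in the order asked, and still so for the second after the job is handed in, with the robot touching nothing.
It also fails if it takes over 45 s, if anything falls off the work surface, if the arm or the gripper's body presses on something with over 40 N, if the wrist force passes 120 N, or if a joint passes its speed limit or range.

### The arm

A 7-joint arm with a two-finger parallel gripper is mounted at the origin on a cart in front of the work surface, level with it; the furniture and walls round the work are solid. World frame = base frame: x ahead of the robot, y to its left, z up, the work surface at z = 0. Lengths are in m, angles in rad, forces in N, time in s.
With the tool pointing down it reaches from about 0.425 to 0.95 m from the base axis. Payload 4.7 kg.
Tool frame: the origin (TCP) lies midway between the tips of the shut fingers; the grasp point (between the pads) lies 19 mm behind it (bot.hold_point_z is the distance from the TCP to the grasp point, in m); z points along the fingers, y is the line along which they close (so a half turn about z gives the same grasp; the last joint's range is limited). The gripper opens to 85 mm and grips with 20 to 120 N. Pads are 22 mm wide; open, the fingers measure 114 mm over their backs; the gripper's body (76 mm by 85 mm) begins 54 mm behind the grasp point. The pads swing forward as they close: fully open they stand 13 mm farther back than shut.
Start: joints at [-0.029, 0.469, -0.049, 1.532, 0.024, 1.141, -0.082], TCP at [0.675, 0, 0.207] pointing down, gripper open.
Joint ranges: [-2.59, 2.59], [-0.33, 1.99], [-1.39, 1.29], [0.1, 2.45], [-1.04, 4.18], [0.21, 1.99], [-2.66, 2.66]. Speed limits (rad/s): [2.57, 2.57, 3.14, 3.14, 3.14, 3.14, 3.14].

### API

Orientations are given as a unit quaternion [x, y, z, w].
In Python, from workcell import telemetry, optics, bot gives the robot as it stands. The module is installed in compiled form; this text tells all that it offers.
- The arm moves only by the tool step_arm, never from a script. Its argument "motion" is a list of rows, each a list of 5 numbers: the opening in per cent of the stroke, from 0 (shut) to 100 (fully open), then the shift along the world's x, y, z in units of 25 mm (1.0 is 25 mm), then the turn about the world's z in units of 5 degrees (1.0 is 5 degrees). A call has 1 to 8 rows; each row shifts and turns the commanded pose from where the row before left it; what a row does not reach is not made up. A row lasts 1/10 s, in which the tool goes at most 50 mm and 8.59 degrees, less where a joint would pass 70% of its speed; a pose out of reach is approached as far as the arm can. A call is refused whole if a number of a shift passes 1 or a number of a turn 1, either way. A call with a gripper value outside its range is refused whole. The fingers move at their own pace and stop on an object; "grip_force" is the grip in N (left out, the last holds). Time passes only in rows, so rows that do not move let the fingers close. It gives the time, the measured TCP pose, the force and the opening at its end, in the units of the state.
- telemetry.get_state(): the state, without advancing time (a new reading comes with each control period).
- optics.grab_frame(name): name is "scene" or "side" or "wrist"; returns a dict with "image" (400x640x3 uint8, blue, green, red), "fov_y" (degrees; the focal length in pixels is half the picture's height over the tangent of half this angle, whatever the lens; pixels are square), "cx", "cy" (the principal point, pixels), "R" (3x3) and "t" (3): a world point X has camera coordinates R X + t. Camera axes: x right, y down, z forward; pixel columns grow to the right and rows downward; lengths in m; the calibration is good to about 2 mm. A picture is of the moment at which its call begins. There is no depth.
- bot.sign_off(): hands the job in, once; it reports no verdict.
The state is a dict: "time": time; "joint_positions": joint angles; "joint_velocities": joint speeds; "effort": joint torques, N m; "tcp_pos": TCP position; "orientation": TCP orientation; "contact_force": force on the tool from outside, world axes, zero at the start; "ft_torque": the same for the moment, N m; "opening": finger opening in m.
Only numpy, scipy, OpenCV 4.12 (cv2) and the standard library are available. Lean on these libraries where they do the work, as an engineer would, in place of code of your own. Each camera call takes 0.05 s, during which the arm holds its last target. There are 200 camera calls.

## Working session

There is one attempt and no reset: what is moved stays moved. The work goes in short steps, Python scripts to look and compute and a tool call to move; the robot and the scene stay as the last step left them, time stands still between calls to the robot, and variables do not carry over. Pictures are saved under pics/ and viewed, on a budget of 10 in all, crops included, one or two more only if the job needs it, and the job is handed in when it is done.

Besides the shell and the picture viewer there is one more tool, called after "Emit:" as name(argument=value, ...) on one line, values as JSON. step_arm: Moves the arm, as the interface text tells. Its arguments: {"type":"object","properties":{"motion":{"type":"array"},"grip_force":{"type":"number"}},"required":["motion"]}

```bash
mkdir -p pics; cat > h.py <<'E'
import numpy as np, cv2
from workcell import telemetry, optics, bot
def grab(n):
    f=optics.grab_frame(n); f['f']=f['image'].shape[0]/2/np.tan(np.radians(f['fov_y'])/2); f['R']=np.array(f['R']); f['t']=np.array(f['t']); return f
def ray(f,u,v):
    d=f['R'].T@np.array([(u-f['cx'])/f['f'],(v-f['cy'])/f['f'],1]); return -f['R'].T@f['t'], d/np.linalg.norm(d)
def onz(f,u,v,z):
    o,d=ray(f,u,v); return o+d*(z-o[2])/d[2]
def proj(f,X):
    c=f['R']@np.array(X)+f['t']; return c[:2]/c[2]*f['f']+[f['cx'],f['cy']]
def tri(f,a,g,b):
    o,d=ray(f,*a); p,e=ray(g,*b); s=np.linalg.lstsq(np.c_[d,-e],p-o,rcond=None)[0]
    A=o+d*s[0]; B=p+e*s[1]; return (A+B)/2, np.linalg.norm(A-B)
def blobs(f,lo,hi,amin=30):
    m=cv2.inRange(cv2.cvtColor(f['image'],cv2.COLOR_BGR2HSV),lo,hi)
    n,l,s,c=cv2.connectedComponentsWithStats(m); return [(s[i].tolist(),c[i].round(1).tolist()) for i in range(1,n) if s[i][4]>=amin]
E
python3 - <<'E'
from h import *
import pickle
F={n:grab(n) for n in("scene","side","wrist")}
pickle.dump(F,open('F0.pkl','wb'))
for n,f in F.items():
    cv2.imwrite(f'pics/{n}0.png',f['image']); print(n,ray(f,320,200),f['f'])
    for k,lo,hi in(("green",(45,90,50),(85,255,255)),("orange",(5,140,120),(20,255,255)),("blue",(95,120,50),(125,255,255))): print(k,blobs(f,lo,hi))
s=telemetry.get_state();print(s)
E
```

```text
scene (array([0.05360315, 0.87080952, 0.72795578]), array([ 0.41435189, -0.70689159, -0.57325107])) 364.67107877161396
green []
orange []
blue [([265, 31, 13, 48, 189], [269.8, 56.9]), ([303, 43, 9, 27, 147], [306.9, 56.0]), ([423, 82, 6, 12, 36], [426.1, 87.4]), ([413, 89, 9, 11, 69], [416.6, 93.8]), ([369, 106, 10, 5, 32], [373.6, 108.2]), ([276, 133, 76, 39, 491], [322.5, 152.4]), ([364, 228, 27, 19, 104], [374.2, 238.3]), ([234, 273, 70, 87, 1987], [272.1, 316.9])]
side (array([-0.0783246 ,  0.90286756,  0.58412542]), array([ 0.54847626, -0.71719281, -0.42989332])) 383.5836580331662
green [([375, 62, 20, 3, 31], [383.4, 62.7]), ([219, 78, 11, 9, 30], [224.2, 80.8]), ([174, 102, 25, 11, 117], [185.9, 106.6]), ([114, 104, 34, 23, 211], [129.7, 115.0])]
orange [([410, 109, 6, 8, 32], [412.6, 112.0]), ([458, 127, 11, 5, 35], [463.7, 129.1]), ([449, 134, 12, 9, 63], [454.4, 138.0]), ([447, 144, 20, 9, 91], [456.2, 148.1]), ([427, 148, 13, 8, 76], [432.2, 151.5]), ([424, 167, 13, 6, 62], [430.2, 169.7]), ([210, 192, 9, 7, 46], [214.2, 194.7])]
blue [([441, 116, 9, 13, 88], [444.8, 122.
[... 729 characters left out ...]
 array([-0.02887902,  0.46926408, -0.04855495,  1.53342817,  0.02410318,
        1.14101476, -0.08229034]), 'joint_velocities': array([ 0.00242523, -0.00209163,  0.00028593, -0.00357022, -0.00149646,
       -0.00081245,  0.00076013]), 'effort': array([ 3.33697863e-04, -5.10767841e+01, -4.67274967e-02, -2.37979531e+01,
        1.07760131e-02,  5.44104041e-03, -2.80327527e-05]), 'tcp_pos': array([ 6.74507983e-01, -2.35269659e-05,  2.06093417e-01]), 'orientation': array([ 7.07113601e-01,  7.07099548e-01, -5.64773452e-04, -5.15249142e-04]), 'contact_force': array([ 0.52729686, -0.52040005, -0.39583395]), 'ft_torque': array([ 0.05928214, -0.00512256, -0.01401608]), 'opening': 0.08554949969873563}
```

View pics/scene0.png

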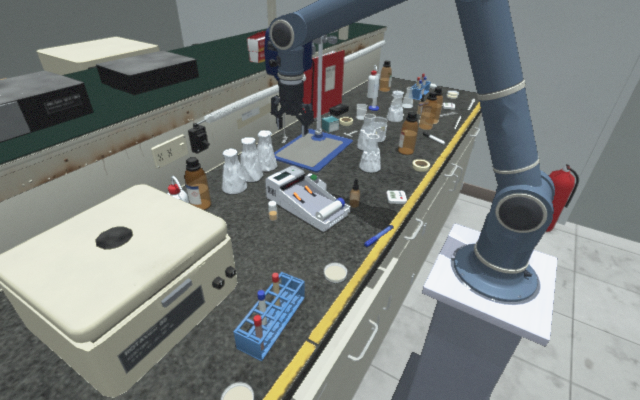

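View pics/side0.png

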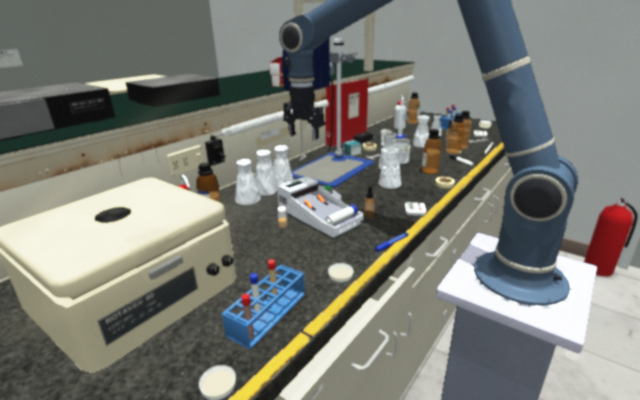

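View pics/wrist0.png

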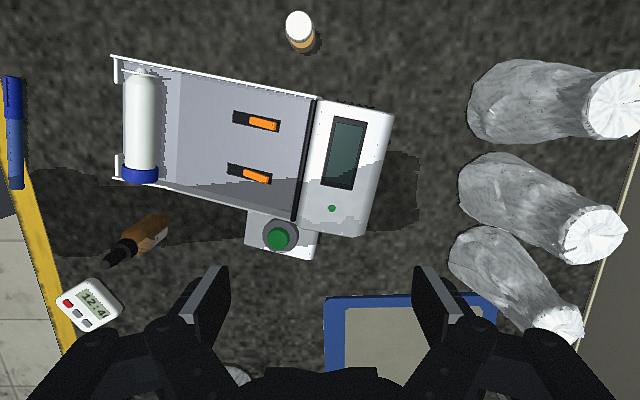

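The wrist view shows the reader well: tube at about (140,125) with its cap at (139,175), prongs at (262,123) and (255,176), and key at (278,238). The gutter rises towards image right (+x), yawed slightly to −y.

```bash
python3 - <<'E'
from h import *
import pickle
f=pickle.load(open('F0.pkl','rb'))['wrist']
a=onz(f,262.4,122.9,.057);b=onz(f,255.4,175.9,.057)
v=a-b;print('prongs',a,b,np.linalg.norm(v),'yaw from y',np.degrees(np.arctan2(-v[0],v[1])))
print('key',onz(f,277.9,238,.067))
m=cv2.inRange(cv2.cvtColor(f['image'],cv2.COLOR_BGR2HSV),(100,120,50),(125,255,255))
g=cv2.cvtColor(f['image'],cv2.COLOR_BGR2GRAY)
# left-wall top line (upper edge in image) & right
for n,p,q in(("leftwall",(116,57),(314,97)),("rightwall",(120,180),(246,213))):
    P=onz(f,*p,.044);print(n,P,onz(f,*q,.08))
print('tube cap end',onz(f,140,184,.047),'flange end',onz(f,143,68,.047), 'capL/R',onz(f,122,172,.047),onz(f,159,177,.047))
print('headback',onz(f,392,112,.093),onz(f,364,237,.093))
c=f['image'][50:250,100:420];cv2.imwrite('pics/c1.png',cv2.resize(c,None,fx=2.5,fy=2.5,interpolation=cv2.INTER_CUBIC))
E
```

```text
prongs [0.61873693 0.05990072 0.057     ] [0.60854218 0.00731741 0.057     ] 0.053562462144688766 yaw from y -10.972264296494036
key [ 0.63011741 -0.057477    0.067     ]
leftwall [0.48074721 0.11973326 0.044     ] [0.66944707 0.0834795  0.08      ]
rightwall [ 4.60602629e-01 -2.50834995e-04  4.40000000e-02] [ 0.60171693 -0.02474825  0.08      ]
tube cap end [ 0.48298878 -0.0038739   0.047     ] flange end [0.50627339 0.10984343 0.047     ] capL/R [0.46638595 0.00912173 0.047     ] [0.50444981 0.00376123 0.047     ]
headback [0.73602353 0.07129758 0.093     ] [ 0.71724455 -0.04465157  0.093     ]
```

View pics/c1.png

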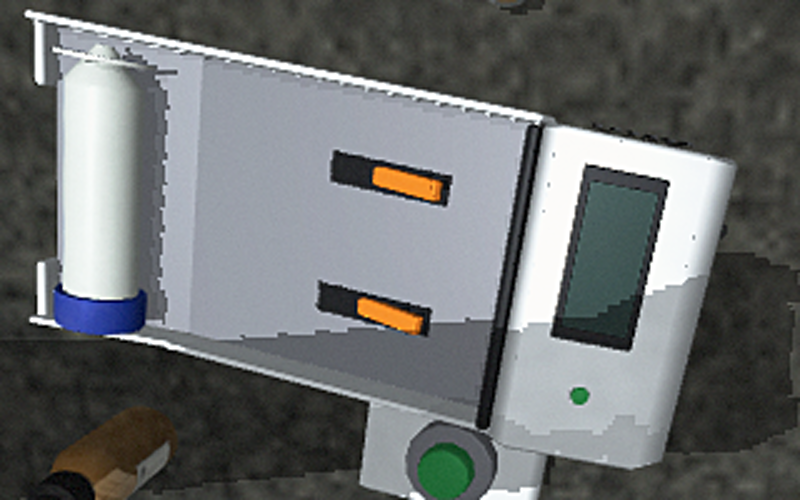

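The tube lies parallel to the reader's y axis (yaw about −11°). The push direction is about (0.98, −0.19). I'll shut the fingers, turn +79° so that the finger pair spans the tube's length, and go above the open low end of the tray.

Emit:
step_arm(motion=[[0,-0.56,0.154,0,0.99],[0,-0.56,0.154,0,0.99],[0,-0.56,0.154,0,0.99],[0,-0.56,0.154,0,0.99],[0,-0.56,0.154,0,0.99],[0,-0.56,0.154,0,0.99],[0,-0.56,0.154,0,0.99],[0,-0.56,0.154,0,0.99]], grip_force=20)

```text
time: 0.95
tcp_pos: [0.5621, 0.0309, 0.2066]
orientation: [0.424, 0.906, -0.0, -0.0]
contact_force: [-0.2, 0.1, -0.6]
opening: -0.0004
```

Emit:
step_arm(motion=[[0,-0.56,0.154,0,0.99],[0,-0.56,0.154,0,0.99],[0,-0.56,0.154,0,0.99],[0,-0.56,0.154,0,0.99],[0,-0.56,0.154,0,0.99],[0,-0.56,0.154,0,0.99],[0,-0.56,0.154,0,0.99],[0,-0.56,0.154,0,0.99]])

```text
time: 1.75
tcp_pos: [0.4502, 0.0617, 0.2067]
orientation: [0.092, 0.996, -0.0, -0.0]
contact_force: [0.6, 0.3, -0.4]
opening: 0.0001
```

Emit:
step_arm(motion=[[0,0,0,0,0],[0,0,0,0,0]])

```text
time: 1.95
tcp_pos: [0.4514, 0.0614, 0.2071]
orientation: [0.095, 0.995, 0.0, 0.0]
contact_force: [0.3, -0.9, 1.1]
opening: -0.0001
```

```bash
python3 - <<'E'
from h import *
import pickle
f=grab('wrist');pickle.dump(f,open('F1.pkl','wb'));cv2.imwrite('pics/w1.png',f['image'])
s=telemetry.get_state();print(s['tcp_pos'],s['orientation'],s['contact_force'],s['opening'],s['joint_positions'])
f0=pickle.load(open('F0.pkl','rb'))['wrist']
a=onz(f0,277,125,.0633);b=onz(f0,269.6,180,.0633);print('tips',a,b)
u=np.array([np.cos(np.radians(-11)),np.sin(np.radians(-11)),0]);n=(a+b)/2+.014*u;n[2]=.055;print('nest',n,'tray',n-.1174*u)
for k in[(0,0,.0)]: print(proj(f,n),proj(f,[.4947,.053,.047]))
print(blobs(f,(45,90,50),(85,255,255)),blobs(f,(5,140,120),(20,255,255)),blobs(f,(95,120,50),(125,255,255)))
E
```

```text
[0.45170866 0.06138152 0.20706016] [9.50658527e-02 9.95470923e-01 7.37611759e-05 3.45618194e-04] [-0.2082518  -0.07952875  1.02616358] 0.00046453523575859523 [ 0.09905334  0.12908052 -0.35560755  2.0133073   0.05315804  1.00713733
  1.0981517 ]
tips [0.63367391 0.05837781 0.0633    ] [0.62390183 0.0045648  0.0633    ]
nest [0.64253065 0.02879998 0.055     ] tray [0.52728762 0.05120096 0.055     ]
[323.97558062 334.37889107] [320.60186264 218.36038834]
[] [] [([581, 50, 59, 81, 4118], [611.8, 92.7]), ([221, 52, 122, 23, 1527], [287.6, 62.9]), ([272, 204, 15, 30, 399], [278.5, 218.5]), ([0, 367, 128, 33, 1695], [58.7, 387.6])]
```

View pics/w1.png

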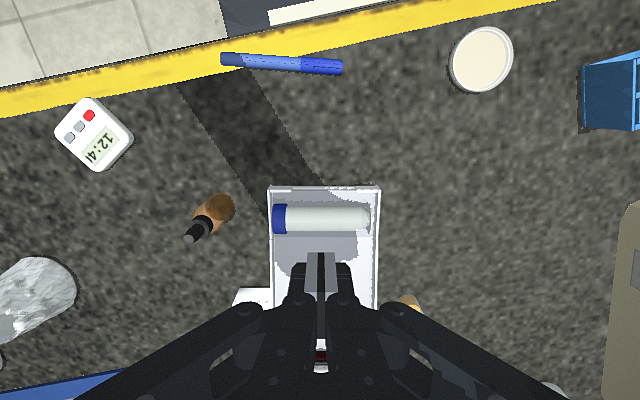

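The view confirms the measurement: the tube centre is at (320,218), exactly as predicted, and it lies square to the fingers, whose tips are at (322,255). Next I descend behind the tube.

Emit:
step_arm(motion=[[0,0,0,-0.95,0],[0,0,0,-0.95,0],[0,0,0,-0.95,0],[0,0,0,-0.95,0],[0,0,0,-0.95,0],[0,0,0,-0.95,0],[0,0,0,-0.9,0],[0,0,0,0,0]])

```text
time: 2.8
tcp_pos: [0.4495, 0.061, 0.0394]
orientation: [0.095, 0.995, -0.001, -0.003]
contact_force: [-0.3, -1.0, 0.1]
opening: 0.0001
```

Emit:
step_arm(motion=[[0,0.2,-0.04,0,0],[0,0.2,-0.04,0,0],[0,0.1,-0.02,0,0],[0,0.1,-0.02,0,0],[0,0,0,0,0]])

```text
time: 3.3
tcp_pos: [0.4669, 0.0586, 0.0425]
orientation: [0.094, 0.996, 0.0, 0.001]
contact_force: [-0.6, -0.2, -0.2]
opening: -0.0
```

Emit:
step_arm(motion=[[0,0.06,-0.012,0,0],[0,0.06,-0.012,0,0],[0,0.1,-0.019,0,0],[0,0.12,-0.023,0,0],[0,0.12,-0.023,0,0],[0,0.12,-0.023,0,0],[0,0.12,-0.023,0,0],[0,0.12,-0.023,0,0]])

```text
time: 4.1
tcp_pos: [0.4868, 0.0546, 0.0419]
orientation: [0.094, 0.996, 0.0, -0.0]
contact_force: [0.1, 0.5, -0.8]
opening: -0.0002
```

Emit:
step_arm(motion=[[0,0.12,-0.023,0,0],[0,0.12,-0.023,0.01,0],[0,0.12,-0.023,0.02,0],[0,0.12,-0.023,0.02,0],[0,0.12,-0.023,0.02,0],[0,0.12,-0.023,0.02,0],[0,0.12,-0.023,0.02,0],[0,0.12,-0.023,0.02,0]])

```text
time: 4.9
tcp_pos: [0.5108, 0.05, 0.0453]
orientation: [0.094, 0.996, 0.0, 0.0]
contact_force: [-0.5, -0.2, -0.2]
opening: -0.0001
```

```bash
python3 - <<'E'
from h import *
f=grab('wrist');cv2.imwrite('pics/w2.png',f['image'])
s=telemetry.get_state();print(s['tcp_pos'],s['contact_force'])
E
```

```text
[0.51144513 0.04994458 0.04536709] [1.09482485 0.97345201 0.93915667]
```

View pics/w2.png

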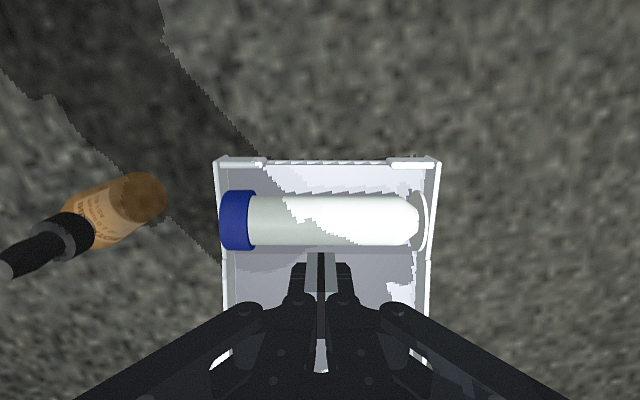

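The tube (row 220) seems to be on the low side of the fingers (tips at row 255), with no contact force. I'll check the geometry with the calibration.

```bash
python3 - <<'E'
from h import *
import pickle
f=grab('wrist');s=telemetry.get_state();p=s['tcp_pos'];print(p)
print('cam',ray(f,320,200),'tcp px',proj(f,p),'10mm above',proj(f,p+[0,0,.01]), proj(f,p+[0,0,.03]))
print('tubepx',onz(f,322,220,.047),'lips',onz(f,322,160,.03))
f1=pickle.load(open('F1.pkl','rb'));print('before: tcp px',proj(f1,[.4517,.0614,.207]),onz(f1,320,218,.047),ray(f1,320,200))
E
```

```text
[0.51111491 0.05000495 0.04530863]
cam (array([0.43272387, 0.06496519, 0.21304824]), array([ 0.29404295, -0.05816725, -0.95402061])) tcp px [320.6326469  244.38914606] 10mm above [320.6317327  252.22155311] [320.6295705  270.74610058]
tubepx [0.49567707 0.05373144 0.047     ] lips [0.46540091 0.05953325 0.03      ]
before: tcp px [320.69991625 245.37231352] [0.49415595 0.05242657 0.047     ] (array([0.37272703, 0.07660682, 0.37475442]), array([ 0.29381269, -0.05887363, -0.95404822]))
```

```bash
python3 - <<'E'
from h import *
o=[]
for n in('scene','side'):
    f=grab(n);u,v=proj(f,[.55,.03,.05]).astype(int);print(n,u,v,proj(f,telemetry.get_state()['tcp_pos']),proj(f,[.4957,.0537,.047]))
    o.append(cv2.resize(f['image'][v-50:v+50,u-65:u+65],(390*2-380,300),interpolation=cv2.INTER_CUBIC))
cv2.imwrite('pics/s2.png',np.hstack(o))
E
```

```text
scene 319 198 [326.31124053 206.78665971] [329.83825218 208.43214603]
side 330 206 [336.84557202 213.3311389 ] [340.19953647 214.53085277]
```

View pics/s2.png

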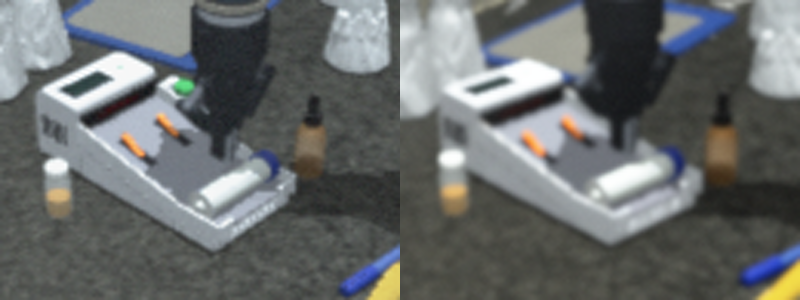

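Both outside views agree that the fingers are uphill of the tube, or above it, and the tube has not moved. Either the real fingertips are higher than I took them to be, or they passed over it. I'll raise straight up and measure the tips unobstructed.

Emit:
step_arm(motion=[[0,0,0,0.4,0],[0,0,0,0.8,0],[0,0,0,0.8,0],[0,0,0,0.8,0],[0,0,0,0,0],[0,0,0,0,0]])

```text
time: 5.7
tcp_pos: [0.5105, 0.0501, 0.1157]
orientation: [0.094, 0.996, 0.0, 0.0]
contact_force: [-0.3, -0.5, 0.4]
opening: 0.0002
```

```bash
python3 - <<'E'
from h import *
o=[]
p=telemetry.get_state()['tcp_pos'];print(p)
for n in('scene','side','wrist'):
    f=grab(n);w=proj(f,p);r=f['image']
    x,y=w.astype(int);k=40 if n!='wrist' else 80
    c=r[y-k:y+k,x-k:x+k].copy();c=cv2.resize(c,(266,266),interpolation=cv2.INTER_CUBIC);print(n,w,'crop origin',x-k,y-k)
    cv2.drawMarker(c,tuple(((w-[x-k,y-k])*266/2/k).astype(int).tolist()),(0,0,255),0,8)
    o.append(c)
cv2.imwrite('pics/s3.png',np.hstack(o))
E
```

```text
[0.51054799 0.05008462 0.11565999]
scene [327.11445634 188.2751669 ] crop origin 287 148
side [336.8058737  192.20013345] crop origin 296 152
wrist [321.2043593  247.00753288] crop origin 241 167
```

View pics/s3.png

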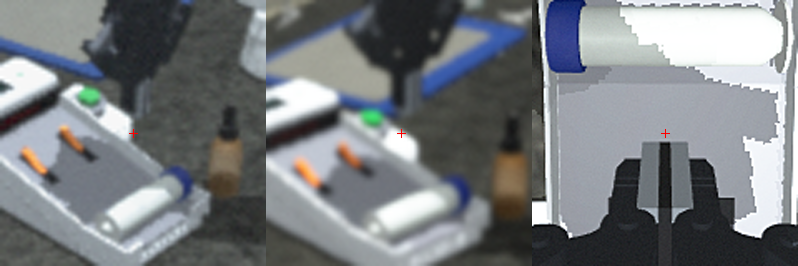

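In the unobstructed views the real fingertips sit about 20 mm above the reported TCP (tips at scene (328,183) and side (338,186), against TCP projections at (327,188) and (337,192)). So the fingers passed just over the tube's body without moving it. I'll allow for that: go back, descend 20 mm lower and push again.

Emit:
step_arm(motion=[[0,-0.6,0.115,0,0],[0,-0.6,0.115,0,0],[0,-0.6,0.115,0,0],[0,-0.6,0.115,0,0],[0,0,0,0,0],[0,0,0,-0.75,0],[0,0,0,-0.75,0],[0,0,0,-0.75,0]])

```text
time: 6.65
tcp_pos: [0.4514, 0.0614, 0.058]
orientation: [0.094, 0.996, 0.0, 0.0]
contact_force: [0.2, -0.2, 0.3]
opening: -0.0
```

Emit:
step_arm(motion=[[0,0,0,-0.75,0],[0,0,0,-0.5,0],[0,0,0,-0.25,0],[0,0,0,0,0],[0,0.1,-0.019,0,0],[0,0.1,-0.019,0,0],[0,0.1,-0.019,0,0],[0,0.1,-0.019,0,0]])

```text
time: 7.45
tcp_pos: [0.4612, 0.0597, 0.0219]
orientation: [0.094, 0.996, 0.0, 0.001]
contact_force: [-0.3, 0.8, -0.7]
opening: -0.0003
```

```bash
python3 - <<'E'
from h import *
f=grab('wrist');cv2.imwrite('pics/w4.png',cv2.resize(f['image'][100:340,120:520],(800,480)))
s=telemetry.get_state();print(s['tcp_pos'],s['contact_force'],bot.hold_point_z)
E
```

```text
[0.46164535 0.05959426 0.02188745] [-0.0345455  -0.18587794  0.16839052] 0.0187
```

View pics/w4.png

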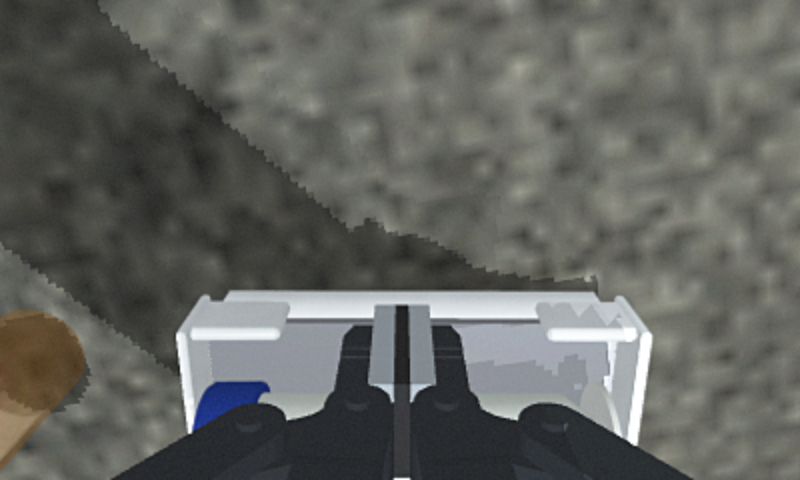

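The fingers now stand on the low side with the tube beyond them (cap at about (230,405) in the crop), and the tips are just inside the open tray end. Now I push.

Emit:
step_arm(motion=[[0,0.12,-0.023,0,0],[0,0.12,-0.023,0,0],[0,0.1,-0.019,0,0],[0,0.1,-0.019,0,0],[0,0.12,-0.023,0,0],[0,0.12,-0.023,0,0],[0,0.12,-0.023,0,0],[0,0.12,-0.023,0,0]])

```text
time: 8.3
tcp_pos: [0.4838, 0.0552, 0.0214]
orientation: [0.094, 0.996, 0.0, 0.0]
contact_force: [0.9, 0.1, 0.3]
opening: -0.0
```

Emit:
step_arm(motion=[[0,0.12,-0.023,0,0],[0,0.12,-0.023,0,0],[0,0.12,-0.023,0,0],[0,0.12,-0.023,0,0],[0,0.12,-0.023,0,0],[0,0.12,-0.023,0.012,0],[0,0.12,-0.023,0.024,0],[0,0.12,-0.023,0.024,0]])

```text
time: 9.1
tcp_pos: [0.5077, 0.0506, 0.023]
orientation: [0.094, 0.996, 0.0, -0.0]
contact_force: [-0.4, 0.2, 0.3]
opening: -0.0003
```

```bash
cat > chk.py <<'E'
from h import *
f=grab('wrist');s=telemetry.get_state();p=s['tcp_pos'];print(p,s['contact_force'])
bl=blobs(f,(100,120,50),(125,255,255),60);print('blue',bl)
for n in('scene','side'):
    g=grab(n);u,v=proj(g,[.56,.02,.05])
    for b in blobs(g,(105,120,50),(125,255,255),12):
        if abs(b[1][0]-u)<60 and abs(b[1][1]-v)<40: print(n,b,'cap at z .055->',onz(g,*b[1],.055))
E
python3 chk.py
```

```text
[0.50850448 0.05058599 0.02316015] [ 0.0391771   0.38194021 -0.28713576]
blue [([212, 279, 41, 39, 918], [229.5, 294.3])]
scene ([275, 156, 41, 15, 118], [296.0, 163.6]) cap at z .055-> [ 0.73896914 -0.11286594  0.055     ]
scene ([332, 195, 3, 6, 12], [333.2, 197.2]) cap at z .055-> [0.51228471 0.00375336 0.055     ]
side ([349, 157, 25, 20, 176], [360.1, 165.5]) cap at z .055-> [ 0.6561256 -0.3222623  0.055    ]
side ([319, 181, 8, 4, 15], [322.1, 182.7]) cap at z .055-> [ 0.6761655  -0.09814454  0.055     ]
side ([343, 200, 5, 9, 24], [345.2, 203.8]) cap at z .055-> [ 0.51493828 -0.0025329   0.055     ]
side ([376, 233, 31, 18, 150], [388.8, 242.4]) cap at z .055-> [0.29635057 0.12342977 0.055     ]
```

The tube is moving with the fingers (cap now at about x = 0.513). I carry on up the slope.

Emit:
step_arm(motion=[[0,0.12,-0.023,0.024,0],[0,0.12,-0.023,0.024,0],[0,0.12,-0.023,0.024,0],[0,0.12,-0.023,0.024,0],[0,0.12,-0.023,0.024,0],[0,0.12,-0.023,0.024,0],[0,0.12,-0.023,0.024,0],[0,0.12,-0.023,0.024,0]])

```text
time: 10.05
tcp_pos: [0.5318, 0.046, 0.0278]
orientation: [0.094, 0.996, 0.0, -0.0]
contact_force: [-0.8, 0.2, 0.2]
opening: 0.0001
```

Emit:
step_arm(motion=[[0,0.12,-0.023,0.024,0],[0,0.12,-0.023,0.024,0],[0,0.12,-0.023,0.024,0],[0,0.12,-0.023,0.024,0],[0,0.12,-0.023,0.024,0],[0,0.12,-0.023,0.024,0],[0,0.12,-0.023,0.024,0],[0,0.12,-0.023,0.024,0]])

```text
time: 10.85
tcp_pos: [0.5557, 0.0414, 0.0326]
orientation: [0.094, 0.996, 0.0, -0.0]
contact_force: [-0.1, -0.2, -0.1]
opening: -0.0002
```

Emit:
step_arm(motion=[[0,0.12,-0.023,0.024,0],[0,0.12,-0.023,0.024,0],[0,0.12,-0.023,0.024,0],[0,0.12,-0.023,0.024,0],[0,0.12,-0.023,0.024,0],[0,0.12,-0.023,0.024,0],[0,0.12,-0.023,0.024,0],[0,0.12,-0.023,0.024,0]])

```text
time: 11.65
tcp_pos: [0.5797, 0.0369, 0.0374]
orientation: [0.094, 0.996, 0.0, -0.0]
contact_force: [-0.5, -0.4, 0.2]
opening: -0.0001
```

```bash
python3 chk.py; python3 - <<'E'
from h import *
f=grab('wrist');a=cv2.resize(f['image'][160:400,120:520],(500,300))
g=grab('scene');b=cv2.resize(g['image'][150:250,250:350],(300,300),interpolation=cv2.INTER_CUBIC)
cv2.imwrite('pics/w5.png',np.hstack([a,b]))
E
```

```text
[0.58040056 0.03676041 0.03753252] [-0.27090942  0.21769216  0.19824099]
blue [([211, 280, 42, 39, 883], [228.5, 295.5]), ([42, 387, 49, 13, 155], [70.5, 394.7])]
scene ([276, 156, 25, 10, 67], [287.6, 161.1]) cap at z .055-> [ 0.77626016 -0.11112123  0.055     ]
scene ([315, 182, 3, 7, 12], [316.2, 185.1]) cap at z .055-> [ 0.59707575 -0.02777897  0.055     ]
side ([332, 155, 42, 32, 356], [350.4, 168.4]) cap at z .055-> [ 0.6703362  -0.27391612  0.055     ]
side ([327, 190, 4, 7, 17], [328.9, 192.6]) cap at z .055-> [ 0.60673592 -0.04274387  0.055     ]
side ([376, 233, 31, 18, 149], [388.7, 242.5]) cap at z .055-> [0.29633335 0.12401376 0.055     ]
```

View pics/w5.png

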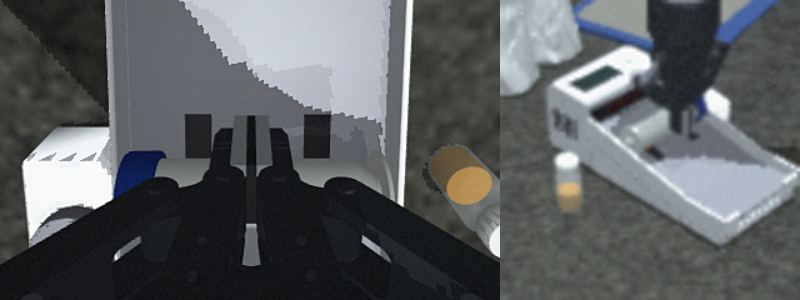

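The tube rides against the fingers over the prongs and stays square. Now the last stretch, more slowly.

Emit:
step_arm(motion=[[0,0.12,-0.023,0.024,0],[0,0.12,-0.023,0.024,0],[0,0.12,-0.023,0.024,0],[0,0.12,-0.023,0.024,0],[0,0.12,-0.023,0.024,0],[0,0.12,-0.023,0.024,0],[0,0.12,-0.023,0.024,0],[0,0.12,-0.023,0.024,0]])

```text
time: 12.7
tcp_pos: [0.6039, 0.0322, 0.0422]
orientation: [0.094, 0.996, 0.0, 0.0]
contact_force: [0.7, -0.3, 0.5]
opening: 0.0005
```

Emit:
step_arm(motion=[[0,0.06,-0.012,0.012,0],[0,0.06,-0.012,0.012,0],[0,0.06,-0.012,0.012,0],[0,0.06,-0.012,0.012,0],[0,0,0,0,0],[0,0,0,0,0]])

```text
time: 13.3
tcp_pos: [0.6095, 0.0311, 0.0433]
orientation: [0.094, 0.996, 0.0, -0.0]
contact_force: [-0.2, -0.2, -0.1]
opening: -0.0001
```

```bash
python3 chk.py
```

```text
[0.60942524 0.03110278 0.0433057 ] [ 0.30012121  0.9318993  -0.29833059]
blue [([211, 282, 42, 37, 854], [228.6, 296.0]), ([0, 350, 107, 50, 3419], [49.6, 377.9])]
scene ([275, 156, 18, 8, 50], [284.0, 160.0]) cap at z .055-> [ 0.79261471 -0.11054436  0.055     ]
scene ([309, 177, 3, 7, 14], [310.0, 179.9]) cap at z .055-> [ 0.63288805 -0.04442505  0.055     ]
side ([320, 153, 54, 40, 410], [347.1, 169.6]) cap at z .055-> [ 0.67380164 -0.25595314  0.055     ]
side ([376, 233, 31, 18, 148], [388.6, 242.5]) cap at z .055-> [0.29654491 0.12416143 0.055     ]
```

Still no stop force, so I continue in 1.5 mm steps and watch the force and the cap's position.

Emit:
step_arm(motion=[[0,0.06,-0.012,0.012,0],[0,0.06,-0.012,0.012,0],[0,0.06,-0.012,0.012,0],[0,0.06,-0.012,0.012,0],[0,0,0,0,0]])

```text
time: 13.95
tcp_pos: [0.6146, 0.0301, 0.0443]
orientation: [0.094, 0.996, -0.0, -0.001]
contact_force: [-3.3, 0.3, 2.3]
opening: 0.0001
```

Emit:
step_arm(motion=[[0,0.06,-0.012,0.012,0],[0,0,0,0,0]])

```text
time: 14.15
tcp_pos: [0.6146, 0.0301, 0.0442]
orientation: [0.094, 0.996, -0.0, -0.003]
contact_force: [-5.8, 1.6, 2.1]
opening: 0.0002
```

```bash
python3 chk.py|head -3
```

```text
[0.61467118 0.03008852 0.04426963] [-6.59633607  1.43168681  1.90885416]
blue [([210, 281, 43, 38, 890], [228.5, 295.6]), ([0, 345, 108, 54, 3626], [49.8, 373.0])]
scene ([275, 156, 17, 8, 45], [283.4, 159.8]) cap at z .055-> [ 0.79543269 -0.11055403  0.055     ]
```

The stop force rose to 6 N with the tip no longer advancing, so the tube is against the end stop, past the catch. Now I back off slowly and look.

Emit:
step_arm(motion=[[0,-0.08,0.015,-0.01,0],[0,-0.08,0.015,-0.01,0],[0,-0.12,0.023,-0.02,0],[0,-0.2,0.039,-0.02,0],[0,-0.3,0.058,-0.02,0],[0,-0.4,0.077,0,0],[0,-0.4,0.077,0.2,0],[0,0,0,0.9,0]])

```text
time: 15.1
tcp_pos: [0.5733, 0.0374, 0.0686]
orientation: [0.093, 0.996, -0.001, -0.003]
contact_force: [-0.3, 0.4, 0.7]
opening: -0.0003
```

Emit:
step_arm(motion=[[0,0,0,1,0],[0,0,0,1,0],[0,0,0,1,0],[0,0,0,0.5,0],[0,0,0,0,0],[0,0,0,0,0]])

```text
time: 15.7
tcp_pos: [0.5767, 0.0371, 0.1572]
orientation: [0.094, 0.996, -0.0, -0.001]
contact_force: [-0.1, 0.4, -0.6]
opening: -0.0
```

```bash
python3 chk.py; python3 - <<'E'
from h import *
f=grab('wrist');a=cv2.resize(f['image'][160:400,120:520],(500,300))
g=grab('scene');b=cv2.resize(g['image'][150:250,250:350],(300,300),interpolation=cv2.INTER_CUBIC)
cv2.imwrite('pics/w6.png',np.hstack([a,b]))
print('orange',blobs(f,(5,140,120),(20,255,255)),'green',blobs(f,(45,90,40),(85,255,255)))
for b in blobs(g,(45,80,40),(85,255,255),5): print(b,onz(g,*b[1],.066))
E
```

```text
[0.57641047 0.03702059 0.15655042] [ 0.46387156  0.55046029 -1.50996862]
blue [([260, 246, 20, 38, 644], [268.6, 264.5]), ([0, 301, 181, 55, 4629], [90.9, 327.7])]
scene ([306, 176, 6, 8, 19], [309.2, 178.7]) cap at z .055-> [ 0.63952755 -0.04959102  0.055     ]
side ([319, 153, 55, 39, 410], [346.9, 169.7]) cap at z .055-> [ 0.67385023 -0.25462946  0.055     ]
side ([376, 233, 31, 18, 148], [388.6, 242.5]) cap at z .055-> [0.29654491 0.12416143 0.055     ]
orange [([291, 216, 9, 34, 293], [294.9, 232.5]), ([349, 216, 9, 34, 273], [353.4, 232.5]), ([424, 233, 10, 18, 32], [426.4, 242.9])] green [([217, 257, 27, 27, 545], [229.8, 270.0])]
([327, 21, 9, 6, 21], [330.1, 22.6]) [ 2.15252632 -2.8146673   0.066     ]
([313, 22, 5, 8, 14], [314.5, 25.8]) [ 2.18053428 -2.54670538  0.066     ]
([239, 35, 8, 19, 55], [242.7, 45.1]) [ 2.16912274 -1.44834032  0.066     ]
([228, 36, 14, 8, 35], [233.2, 39.2]) [ 2.3786938  -1.56772995  0.066     ]
([185, 40, 57, 56, 944], [213.9, 64.6]) [ 1.93594171 -0.89746577  0.066     ]
([186, 47, 4, 3, 5], [187.2, 48.0]) [ 2.43323881 -1.11795622  0.066     ]

[... 1003 characters left out ...]
.1, 107.1]) [ 1.84527994 -0.01462373  0.066     ]
([90, 114, 4, 8, 15], [91.2, 116.9]) [1.74248668 0.062691   0.066     ]
([0, 119, 80, 43, 627], [37.9, 139.6]) [1.69215861 0.31326587 0.066     ]
([74, 118, 18, 14, 81], [83.0, 124.2]) [1.69399423 0.12924863 0.066     ]
([37, 130, 4, 3, 5], [38.8, 131.0]) [1.77356931 0.26942773 0.066     ]
([82, 131, 5, 3, 6], [83.8, 132.0]) [1.61460022 0.17289024 0.066     ]
([3, 142, 6, 3, 10], [5.9, 142.9]) [1.76113809 0.39573766 0.066     ]
([50, 142, 4, 4, 6], [51.5, 143.7]) [1.6120249  0.30326605 0.066     ]
([31, 148, 4, 4, 8], [32.4, 149.6]) [1.61935847 0.3688235  0.066     ]
([311, 174, 6, 6, 28], [313.5, 176.2]) [ 0.62641794 -0.05681268  0.066     ]
```

View pics/w6.png

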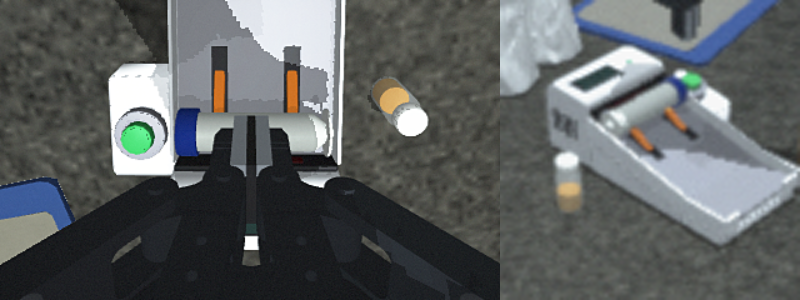

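The catch holds the tube: both prongs are up behind it, and the tube lies against the black stop. The vial is untouched. Next I measure the key.

```bash
python3 - <<'E'
from h import *
f=grab('wrist');s=telemetry.get_state();p=s['tcp_pos'];b=max(blobs(f,(45,90,40),(85,255,255)),key=lambda b:b[0][4]);k=onz(f,*b[1],.067)
print(p,k,(k-p)/.025)
E
```

```text
[0.57701658 0.03714427 0.15684067] [ 0.62715018 -0.0575769   0.067     ] [ 2.00534409 -3.78884671 -3.59362663]
```

I'll turn back so that the gripper's wide side clears the tube's cap, and move above the key.

Emit:
step_arm(motion=[[0,0.13,-0.242,0,-0.99],[0,0.13,-0.242,0,-0.99],[0,0.13,-0.242,0,-0.99],[0,0.13,-0.242,0,-0.99],[0,0.13,-0.242,0,-0.99],[0,0.13,-0.242,0,-0.99],[0,0.13,-0.242,0,-0.99],[0,0.13,-0.242,0,-0.99]])

```text
time: 16.8
tcp_pos: [0.6035, -0.0114, 0.1573]
orientation: [0.427, 0.904, -0.0, -0.0]
contact_force: [0.0, 0.0, 0.3]
opening: -0.0001
```

Emit:
step_arm(motion=[[0,0.13,-0.242,0,-0.99],[0,0.13,-0.242,0,-0.99],[0,0.13,-0.242,0,-0.99],[0,0.13,-0.242,0,-0.99],[0,0.13,-0.242,0,-0.99],[0,0.13,-0.242,0,-0.99],[0,0.13,-0.242,0,-0.99],[0,0.13,-0.242,0,-0.99]])

```text
time: 17.6
tcp_pos: [0.6294, -0.0598, 0.1572]
orientation: [0.708, 0.706, -0.0, -0.0]
contact_force: [-0.1, 0.2, 0.2]
opening: -0.0003
```

Emit:
step_arm(motion=[[0,0,0,-0.6,0],[0,0,0,-0.8,0],[0,0,0,-0.8,0],[0,0,0,-0.8,0],[0,0,0,-0.6,0],[0,0,0,0,0],[0,0,0,0,0]])

```text
time: 18.3
tcp_pos: [0.6295, -0.0594, 0.0675]
orientation: [0.707, 0.707, -0.0, -0.0]
contact_force: [-0.4, -0.1, 0.8]
opening: 0.0001
```

```bash
python3 - <<'E'
from h import *
s=telemetry.get_state();p=s['tcp_pos'];print(p,s['contact_force'],s['time'])
f=grab('wrist');b=max(blobs(f,(45,90,40),(85,255,255)),key=lambda b:b[0][4]);print(b,onz(f,*b[1],.067),proj(f,p+[0,0,.02]))
a=cv2.resize(f['image'][120:360,120:520],(500,300))
g=grab('scene');c=cv2.resize(g['image'][130:230,260:360],(300,300),interpolation=cv2.INTER_CUBIC)
cv2.imwrite('pics/w7.png',np.hstack([a,c]))
E
```

```text
[ 0.62946639 -0.05940123  0.06750232] [-0.35603298 -0.05653872  0.82017579] 18.3
([299, 223, 40, 36, 1031], [318.9, 239.3]) [ 0.62941211 -0.05534099  0.067     ] [318.82679515 262.71325661]
```

View pics/w7.png

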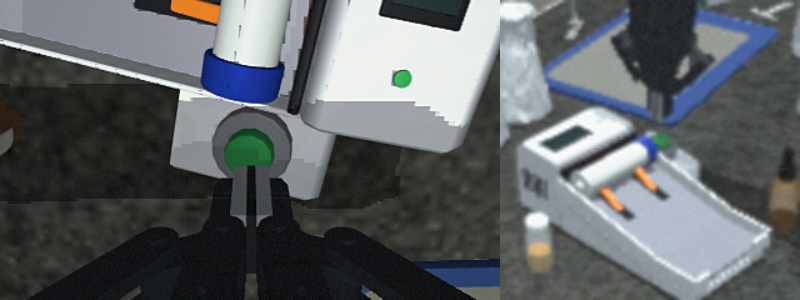

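The fingertips are above the key in line with its middle (key at (319,239), x = 0.629), and the tube is still held. Now I press by force.

Emit:
step_arm(motion=[[0,0,0.05,-0.2,0],[0,0,0,-0.16,0],[0,0,0,-0.1,0],[0,0,0,-0.1,0],[0,0,0,0,0]])

```text
time: 18.9
tcp_pos: [0.6292, -0.0584, 0.0534]
orientation: [0.707, 0.707, -0.0, -0.0]
contact_force: [0.3, -0.5, 0.8]
opening: -0.0001
```

Emit:
step_arm(motion=[[0,0,0,-0.08,0],[0,0,0,-0.08,0],[0,0,0,0,0]])

```text
time: 19.2
tcp_pos: [0.6293, -0.0584, 0.0495]
orientation: [0.707, 0.707, -0.0, -0.0]
contact_force: [0.1, -0.6, -0.0]
opening: 0.0002
```

Emit:
step_arm(motion=[[0,0,0,-0.08,0],[0,0,0,0,0]])

```text
time: 19.4
tcp_pos: [0.6294, -0.0584, 0.0476]
orientation: [0.707, 0.707, -0.0, -0.0]
contact_force: [0.0, 0.9, 0.2]
opening: -0.0002
```

Emit:
step_arm(motion=[[0,0,0,-0.08,0],[0,0,0,0,0]])

```text
time: 19.6
tcp_pos: [0.6293, -0.0583, 0.0455]
orientation: [0.707, 0.707, -0.0, -0.0]
contact_force: [-0.3, -0.3, 0.7]
opening: -0.0002
```

Emit:
step_arm(motion=[[0,0,0,-0.08,0],[0,0,0,0,0]])

```text
time: 19.8
tcp_pos: [0.6297, -0.0584, 0.0438]
orientation: [0.707, 0.707, 0.0, 0.0]
contact_force: [0.6, 0.4, 0.8]
opening: -0.0
```

Emit:
step_arm(motion=[[0,0,0,-0.08,0],[0,0,0,0,0]])

```text
time: 20.0
tcp_pos: [0.63, -0.0584, 0.042]
orientation: [0.707, 0.707, 0.0, 0.0]
contact_force: [0.6, 0.1, 2.7]
opening: -0.0001
```

Emit:
step_arm(motion=[[0,0,0,-0.08,0],[0,0,0,0,0]])

```text
time: 20.2
tcp_pos: [0.6302, -0.0584, 0.0401]
orientation: [0.707, 0.707, 0.001, 0.001]
contact_force: [1.1, 0.0, 3.4]
opening: -0.0002
```

Emit:
step_arm(motion=[[0,0,0,-0.08,0],[0,0,0,0,0]])

```text
time: 20.4
tcp_pos: [0.6305, -0.0585, 0.0388]
orientation: [0.707, 0.707, 0.001, 0.001]
contact_force: [0.0, -0.6, 5.6]
opening: 0.0
```

Emit:
step_arm(motion=[[0,0,0,-0.08,0],[0,0,0,0,0]])

```text
time: 20.6
tcp_pos: [0.6308, -0.0585, 0.0384]
orientation: [0.707, 0.707, 0.001, 0.001]
contact_force: [-3.6, -0.2, 15.1]
opening: 0.0
```

The force climbed steadily over about 5 mm and then jumped to 15 N with the tip stalled, so the key is fully in. I release and lift clear.

Emit:
step_arm(motion=[[0,0,0,0,0],[0,0,0,0.2,0],[0,0,0,0.3,0],[0,0,0,0.5,0],[0,0,0,0.8,0],[0,0,0,1,0],[0,0,0,1,0],[0,0,0,1,0]])

```text
time: 21.4
tcp_pos: [0.6288, -0.0583, 0.1568]
orientation: [0.707, 0.707, -0.0, -0.0]
contact_force: [0.5, -0.1, -0.3]
opening: -0.0
```

Emit:
step_arm(motion=[[0,0,0,0,0],[0,0,0,0,0],[0,0,0,0,0],[0,0,0,0,0]])

```text
time: 21.8
tcp_pos: [0.6285, -0.0583, 0.1544]
orientation: [0.707, 0.707, -0.001, -0.001]
contact_force: [-0.5, -0.1, -0.5]
opening: -0.0002
```

```bash
python3 - <<'E'
from h import *
s=telemetry.get_state();print(s['tcp_pos'],s['contact_force'],s['time'])
f=grab('wrist');b=max(blobs(f,(45,90,40),(85,255,255)),key=lambda b:b[0][4]);print(b,onz(f,*b[1],.067))
print(blobs(f,(5,140,120),(20,255,255)))
a=cv2.resize(f['image'],(480,300))
g=grab('scene');c=cv2.resize(g['image'][130:230,260:360],(300,300),interpolation=cv2.INTER_CUBIC)
cv2.imwrite('pics/w8.png',np.hstack([a,c]))
E
```

```text
[ 0.62852069 -0.05826852  0.1543892 ] [-0.5172222  -0.07233346 -0.52528215] 21.8
([307, 187, 28, 28, 609], [320.7, 200.6]) [ 0.62937392 -0.0579988   0.067     ]
[([288, 42, 31, 14, 325], [302.8, 48.4]), ([278, 113, 28, 15, 266], [291.4, 119.7])]
```

View pics/w8.png

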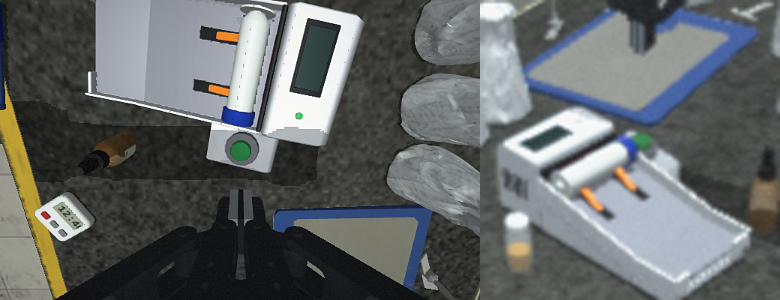

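The tube is held above the two raised prongs, the key (240,150) is out again, the robot is clear, and the bystanders stand where they were.

```bash
python3 -c "
from workcell import bot;print(bot.sign_off())"
```

```text
the job is handed in; nothing more can be done
None
```

The tube is held by the catch in the reader's gutter, the read key has been pressed fully in and let out, and I handed the job in at about 22 s.

- **Tube:** I rolled it up with shut fingertips until it met the end stop, where the force rose to about 6.6 N, then backed off. The pictures show both orange prongs up behind it and the tube unmoved afterwards.
- **Key:** The press force rose from about 2.7 N over about 5 mm of travel, then jumped to 15 N as the fingertips stalled. After I lifted clear, the key looked out again in the last picture.
- **Bystanders:** In the last picture nothing touched the robot. The vial, dropper bottle and timer looked unmoved by eye. I took no position measurements of them. The petri dish and rack were outside the last close views, but the arm never went near them.

**What disagreed:** The real fingertips sit about 20 mm above the reported TCP. My first push therefore passed over the tube without moving it; I measured the offset in the images and redid the push lower.

I viewed 12 pictures, two over the budget of 10.

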